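# Find the rattling parts case and present it

### The arm

A 7-joint arm with a two-finger parallel gripper is mounted at the origin on a cart in front of the work surface, level with it; the furniture and walls round the work are solid. World frame = base frame: x ahead of the robot, y to its left, z up, the work surface at z = 0. Lengths are in m, angles in rad, forces in N, time in s.
With the tool pointing down it reaches from about 0.425 to 0.875 m from the base axis. Payload 4.7 kg.
Tool frame: the origin (TCP) lies at the centre of the arm's flange, where the gripper is bolted on; the fingertips stand 182 mm ahead of it and the grasp point (between the pads) lies 164 mm ahead of it; x points along the fingers, y is the direction in which the jaws open and shut, and the axes are right-handed (so a half turn about x gives the same grasp; the last joint's range is limited). The gripper opens to 87 mm and grips with 3 to 60 N. Pads are 19 mm wide; open, the fingers measure 117 mm over their backs; the gripper's body (75 mm by 190 mm) begins 51 mm behind the grasp point.
Start: joints at [-1.297, 0.321, -0.07, 1.45, 0.023, 1.371, -0.057], TCP at [0.167, 0.628, 0.405] pointing down, gripper open.
Joint ranges: [-2.86, 2.86], [-0.3, 2.09], [-1.38, 1.24], [0.06, 2.45], [-1.56, 4.7], [0.09, 2.05], [-2.69, 2.69]. Speed limits (rad/s): [2.57, 2.57, 3.14, 3.14, 3.14, 3.14, 3.14].

### API

Orientations are given as a rotation vector (axis times angle).
In Python, from bench import ctrl gives the robot as it stands.
- The arm moves only by the shell command python3 -m crank 'ROWS' [FORCE]. ROWS is JSON, one flat list of numbers, 7 for each row, row after row: the shift along the tool's x, y, z in mm, then the turn, a rotation vector about the tool's x, y, z in rad, then the finger opening in mm, from 0 to 87. A call has exactly 5 rows; each row shifts and turns the commanded pose from where the row before left it, along the tool's axes as they then stand; what a row does not reach is not made up. A row lasts 1/8 s, in which the tool goes at most 62.5 mm and 10.7 degrees, less where a joint would pass 70% of its speed; a pose out of reach is approached as far as the arm can. A call with a gripper value outside its range is refused whole. The fingers move at their own pace and stop on an object; FORCE is the grip in N (left out, the last holds). Time passes only in rows, so rows that do not move let the fingers close, or fill a call up. It gives the time, the measured TCP pose, the force and the opening at its end, in the units of the state.
- ctrl.get_state(): the state, without advancing time (a new reading comes with each control period).
- ctrl.get_image(name): name is "scene" or "top" or "wrist"; returns the picture (400x640x3 uint8, red, green, blue); there is no depth.
- ctrl.camera_params(name): a dict with "K" (3x3 intrinsics, pixels), "k1" (the pictures are not rectified: a ray, as slopes to the right and down, at radius r is drawn at 1 + k1 r^2 times it, then the intrinsics apply), "world_to_cam" (4x4, takes a point from world to camera coordinates); the wrist camera has in their place "hand_eye" (4x4, takes a point from camera to tool coordinates, whose origin is the TCP and whose axes are the tool frame's). Camera axes: x right, y down, z forward; pixel columns grow to the right and rows downward; lengths in m; the calibration is good to about 2 mm. A picture is of the moment at which its call begins: read the wrist's pose just before it. camera_params takes no time and is no camera call.
- ctrl.close_job(): hands the job in, once; it reports no verdict.
Trained networks look in the newest picture that a camera, given by its name, has taken for a name from the list of things; names that differ only in an ending like _2 or _b are one class to them, and where a whole thing is asked for, a point or a joint stands for the part that bears it (a point fixed in the world has none). Each returns a list of dicts, best first, with "confidence" (0 to 1); they miss things now and then, are a little off and sometimes report something else, mostly with a low value. They report only what shows in the picture. A call takes as long as a camera call. They do not tell look-alikes from the thing itself.
- ctrl.regions_of(camera, target): "region" (400x640 bool, what is visible of it) and "at" ([column, row] in pixels, amid what is visible of it).
- ctrl.mark_of(camera, target): "at" ([column, row] in pixels: a listed point, or the origin of a listed thing).
The state is a dict: "time": time; "joint_positions": joint angles; "qd": joint speeds; "joint_torque": joint torques, N m; "position": TCP position; "tool_rot": TCP orientation; "ft_force": force on the tool from outside, world axes, zero at the start; "torque": the same for the moment, N m; "grip_width": opening from 0.0 (shut) to 1.0 (fully open).
Only numpy, scipy, OpenCV 4.12 (cv2) and the standard library are available. Lean on these libraries where they do the work, as an engineer would, in place of code of your own. Each camera call takes 0.05 s, during which the arm holds its last target.

### The job

Swing the magnifier arm towards you, clear of the cases, until it points to the near edge of the bench. Then find out which of the three sealed cases rattles when it is shaken, because the part inside has come loose; stand the quiet ones back on their underside about where they stood. Finish holding the rattling case in the gripper, level and still, about a hand's breadth above the middle of the green tray: do not put it down or let go, and leave the beaker, the timer and the dropper bottle alone.

Things in the scene. Friction and masses are not known exactly. Their poses are not given: they have to be found in the camera images.
- case_a_center (a point): centre (half-way up) of one of three identical sealed cases, white with blue lid and black end latches, 100 x 52 x 50 mm (x long, y across, z up), 0.3 to 0.4 kg, standing on its underside; grip it across the 52 mm width. Nothing outside, nor the weight, shows which one rattles
- case_b_center (a point): centre (half-way up) of one of three identical sealed cases, white with blue lid and black end latches, 100 x 52 x 50 mm (x long, y across, z up), 0.3 to 0.4 kg, standing on its underside; grip it across the 52 mm width. Nothing outside, nor the weight, shows which one rattles
- case_c_center (a point): centre (half-way up) of one of three identical sealed cases, white with blue lid and black end latches, 100 x 52 x 50 mm (x long, y across, z up), 0.3 to 0.4 kg, standing on its underside; grip it across the 52 mm width. Nothing outside, nor the weight, shows which one rattles
- tray_center (a point): centre of the underside of the green tray fixed on the worktop at the far side, 20 mm high, 269 mm along its own x axis (left to right for the robot) and 189 mm along its own y, z up
- magnifier_arm (a joint): angle of the swing arm about its upright post, rad, 0 to 1.85: at 0 it points left (world +y), growing as it swings towards the robot; at 1.57 it points to the near edge of the bench (world -x), give or take 0.1 rad by which the stand is turned. Starts over or beside the right-hand cases, stays where it is left; turning it takes 1 to 2 N at the knob
- magnifier_hinge (a point): point on the vertical hinge axis of the magnifier arm, at the arm's height, 150 mm above the worktop. The arm is a 12 mm round bar from here to a 100 mm wide, 14 mm thick lens ring centred 250 mm out; it stands on a round 110 mm base
- swing_knob (a point): grip height of the upright black knob on the arm, 170 mm out from the hinge axis: 18 mm diameter, its top 18 mm above this point and the arm's upper side 30 mm below it (a low 22 mm collar reaches up to 26 mm below it); point x, y turn with the arm (y points out along it)
- beaker_100_center (a point): centre of an empty clear beaker, 54 mm across, 68 mm high: a bystander
- timer_center (a point): centre of a white timer standing up, 20 x 68 x 60 mm: a bystander
- dropper_bottle_center (a point): centre of a brown dropper bottle, 36 mm across, 103 mm high: a bystander
- case_a: the case of case_a_center; origin at the centre of its underside, same axes. Each case holds a 0.18 kg steel part. In two it is held fast; in one it is loose and slides up to 60 mm along the case's x axis, knocking at the ends, when the case is shaken along x at over 1 m/s2 or tipped by over 5 degrees; it stays at the end it slid to
- case_b: the case of case_b_center; origin at the centre of its underside, same axes. Each case holds a 0.18 kg steel part. In two it is held fast; in one it is loose and slides up to 60 mm along the case's x axis, knocking at the ends, when the case is shaken along x at over 1 m/s2 or tipped by over 5 degrees; it stays at the end it slid to
- case_c: the case of case_c_center; origin at the centre of its underside, same axes. Each case holds a 0.18 kg steel part. In two it is held fast; in one it is loose and slides up to 60 mm along the case's x axis, knocking at the ends, when the case is shaken along x at over 1 m/s2 or tipped by over 5 degrees; it stays at the end it slid to
There are look-alikes about, which are no part of the job. Leave any red look-alike of the case_b alone.

How it is judged:
On the way, in this order (a step that is already met when the one before it is completed fails the run):
1. the magnifier arm is swung clear of the cases (past 1.25 rad) while no case has been lifted (value of joint magnifier_arm above 1.25 rad and height (world z) of each of case_a_center, case_b_center, case_c_center below 0.035 m), for 0.2 s.
2. a case is lifted off the worktop in the gripper (((height (world z) of case_a_center above 0.05 m and contact force between the fingers and case_a above 2 N) or (height (world z) of case_b_center above 0.05 m and contact force between the fingers and case_b above 2 N) or (height (world z) of case_c_center above 0.05 m and contact force between the fingers and case_c above 2 N))), for 0.2 s.
At the end, for the whole second after the job is handed in: Arm past 1.25 rad; the rattling case held by the fingers, centre 90 to 300 mm above the worktop, within 70 mm of the tray's middle from above, within 15 deg of level, under 40 mm/s; each quiet case at rest on its underside on the worktop, within 80 mm of its start (value of joint magnifier_arm above 1.25 rad and ((distance between loose_part_c0 and case_a_center below 0.05 m and height (world z) of case_a_center between 0.09 and 0.3 m and horizontal distance between case_a_center and tray_center below 0.07 m and angle between case_a_center's own z axis and vertical below 0.26 rad and linear speed of case_a below 0.04 m/s and contact force between the fingers and case_a above 2 N and height (world z) of each of case_b_center, case_c_center below 0.03 m and angle between each of case_b_center, case_c_center's own z axis and vertical below 0.12 rad and distance of each of case_b_center, case_c_center from where it was at the start of the episode below 0.08 m and linear speed of each of case_b, case_c below 0.03 m/s) or (distance between loose_part_c0 and case_b_center below 0.05 m and height (world z) of case_b_center between 0.09 and 0.3 m and horizontal distance between case_b_center and tray_center below 0.07 m and angle between case_b_center's own z axis and vertical below 0.26 rad and linear speed of case_b below 0.04 m/s and contact force between the fingers and case_b above 2 N and height (world z) of each of case_a_center, case_c_center below 0.03 m and angle between each of case_a_center, case_c_center's own z axis and vertical below 0.12 rad and distance of each of case_a_center, case_c_center from where it was at the start of the episode below 0.08 m and linear speed of each of case_a, case_c below 0.03 m/s) or (distance between loose_part_c0 and case_c_center below 0.05 m and height (world z) of case_c_center between 0.09 and 0.3 m and horizontal distance between case_c_center and tray_center below 0.07 m and angle between case_c_center's own z axis and vertical below 0.26 rad and linear speed of case_c below 0.04 m/s and contact force between the fingers and case_c above 2 N and height (world z) of each of case_a_center, case_b_center below 0.03 m and angle between each of case_a_center, case_b_center's own z axis and vertical below 0.12 rad and distance of each of case_a_center, case_b_center from where it was at the start of the episode below 0.08 m and linear speed of each of case_a, case_b below 0.03 m/s))); the arm keeps its last pose, push and grip.
It fails at once if the beaker, timer or dropper bottle is moved more than 30 mm or tipped over (distance of any of beaker_100_center, timer_center, dropper_bottle_center from where it was at the start of the episode above 0.03 m or angle between any of beaker_100_center, timer_center, dropper_bottle_center's own z axis and vertical above 0.5 rad).
It also fails if it takes over 72 s, if anything falls off the work surface, if the arm or the gripper's body presses on something with over 40 N, if the wrist force passes 120 N, or if a joint passes its speed limit or range.

## Working session

There is one attempt and no reset: what is moved stays moved. The work goes in short steps, Python scripts to look and compute and a shell command to move; the robot and the scene stay as the last step left them, time stands still between calls to the robot, and variables do not carry over. Pictures are saved under pics/ and viewed, and the job is handed in when it is done.

```bash
ls; mkdir -p pics; python3 - <<'E'
from bench import ctrl
import cv2,numpy as np
s=ctrl.get_state();print(s)
for n in("scene","top","wrist"):
    im=ctrl.get_image(n);cv2.imwrite(f"pics/{n}0.png",im[:,:,::-1]);p=ctrl.camera_params(n);print(n,p)
E
```

```text
pics
{'time': 0.0, 'joint_positions': array([-1.29689422,  0.32182467, -0.07007183,  1.45167406,  0.02258567,
        1.37076957, -0.05689222]), 'qd': array([-0.00094529, -0.00075427,  0.00107707,  0.00224192, -0.0008495 ,
        0.00186166,  0.00169906]), 'joint_torque': array([ 2.62174963e-04, -4.91278625e+01, -4.03711153e-01, -3.12537718e+01,
       -6.39635813e-02,  4.33050294e-02,  1.68284414e-04]), 'position': array([0.16696189, 0.62798321, 0.40366045]), 'tool_rot': array([ 0.20244874,  1.56131725, -0.20541245]), 'ft_force': array([ 0.445752  , -0.26185014, -0.73261658]), 'torque': array([ 0.01509496,  0.01310296, -0.02609468]), 'grip_width': 0.9966514301844464}
scene {'K': array([[419.4873157 ,   0.        , 326.83167559],
       [  0.        , 419.4873157 , 201.69025685],
       [  0.        ,   0.        ,   1.        ]]), 'k1': -0.024234078314742263, 'world_to_cam': array([[ 0.71831798, -0.69567032, -0.00787937, -0.35868251],
       [-0.33789699, -0.33895245, -0.87803011,  0.3027802 ],
       [ 0.60814875,  0.63336723, -0.47854054,  0.934465  ],
       [ 0.        ,  0.   
[... 434 characters left out ...]
-01,  2.56002110e-03, -9.87425367e-01,
         1.48715520e+00],
       [ 0.00000000e+00,  0.00000000e+00,  0.00000000e+00,
         1.00000000e+00]])}
wrist {'K': array([[332.74468112,   0.        , 326.67961511],
       [  0.        , 332.74468112, 203.32002441],
       [  0.        ,   0.        ,   1.        ]]), 'k1': -0.02675298818697609, 'hand_eye': array([[-2.26310827e-04, -2.83733514e-01,  9.58903145e-01,
         2.03555482e-02],
       [ 9.99999557e-01, -9.40732198e-04, -4.23468483e-05,
        -6.89450481e-04],
       [ 9.14086284e-04,  9.58902710e-01,  2.83733601e-01,
        -7.75410679e-02],
       [ 0.00000000e+00,  0.00000000e+00,  0.00000000e+00,
         1.00000000e+00]])}
```

View pics/top0.png

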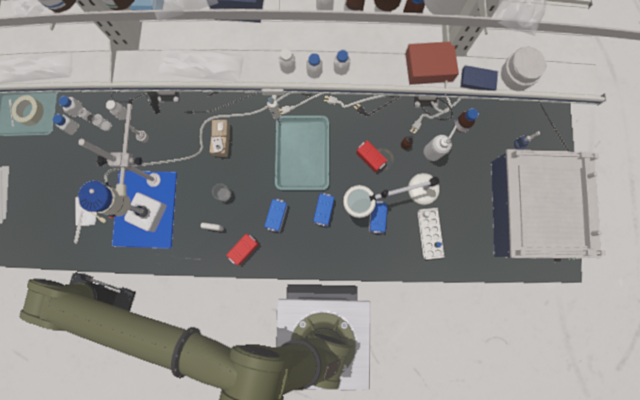

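View pics/scene0.png

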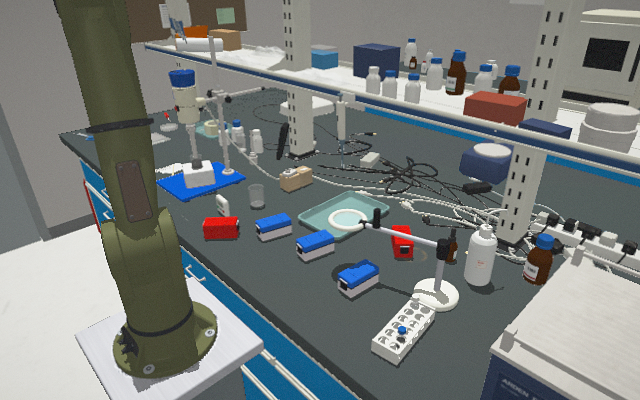

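```bash
cat > h.py <<'E'
from bench import ctrl
import cv2,numpy as np
from scipy.spatial.transform import Rotation as R
def und(n,uv):
    p=ctrl.camera_params(n);K=p['K'];x=np.array([(uv[0]-K[0,2])/K[0,0],(uv[1]-K[1,2])/K[1,1]])
    s=x.copy()
    for _ in range(20): s=x/(1+p['k1']*(s@s))
    return np.array([*s,1.])
def ray(n,uv,st=None):
    p=ctrl.camera_params(n);d=und(n,uv)
    if n=='wrist':
        st=st or ctrl.get_state();T=np.eye(4);T[:3,:3]=R.from_rotvec(st['tool_rot']).as_matrix();T[:3,3]=st['position'];C=T@p['hand_eye']
    else: C=np.linalg.inv(p['world_to_cam'])
    return C[:3,3],C[:3,:3]@d
def at_z(n,uv,z,st=None):
    o,d=ray(n,uv,st);return o+d*(z-o[2])/d[2]
def proj(n,P,st=None):
    p=ctrl.camera_params(n);P=np.array(P)
    if n=='wrist':
        st=st or ctrl.get_state();T=np.eye(4);T[:3,:3]=R.from_rotvec(st['tool_rot']).as_matrix();T[:3,3]=st['position'];W=np.linalg.inv(T@p['hand_eye'])
    else: W=p['world_to_cam']
    c=W[:3,:3]@P+W[:3,3];s=c[:2]/c[2];s=s*(1+p['k1']*(s@s));return p['K'][:2,:2]@s+p['K'][:2,2]
def tri(a,b):  # two (o,d)
    A=[];B=[]
    M=np.zeros((3,3));v=np.zeros(3)
    for o,d in(a,b):
        d=d/np.linalg.norm(d);Pm=np.eye(3)-np.outer(d,d);M+=Pm;v+=Pm@o
    return np.linalg.solve(M,v)
E
python3 - <<'E'
from h import *
for n in("top","scene"):
    im=ctrl.get_image(n)
    for t in("case_a_center","swing_knob","magnifier_hinge","tray_center","beaker_100_center","timer_center","dropper_bottle_center"):
        for r in ctrl.mark_of(n,t):
            z={'case_a_center':.025,'swing_knob':.186,'magnifier_hinge':.15,'tray_center':0,'beaker_100_center':.034,'timer_center':.03,'dropper_bottle_center':.05}[t]
            print(n,t,r['at'],round(r['confidence'],2),at_z(n,r['at'],z).round(3))
    if n=="top":
        c=im[130:270,190:460];cv2.imwrite("pics/topc.png",cv2.resize(c,None,fx=2.9,fy=2.9,interpolation=cv2.INTER_CUBIC)[:,:,::-1])
    else:
        c=im[170:370,190:480];cv2.imwrite("pics/scenec.png",cv2.resize(c,None,fx=2.7,fy=2.7,interpolation=cv2.INTER_CUBIC)[:,:,::-1])
E
```

```text
top case_a_center [323.6, 211.2] 0.71 [0.454 0.007 0.025]
top swing_knob [385.9, 193.7] 0.76 [ 0.494 -0.184  0.186]
top magnifier_hinge [433.2, 180.3] 0.86 [ 0.547 -0.343  0.15 ]
top tray_center [300.8, 151.6] 0.87 [0.67  0.093 0.   ]
top tray_center [380.8, 214.6] 0.26 [ 0.45  -0.194  0.   ]
top beaker_100_center [219.6, 192.9] 0.79 [0.508 0.369 0.034]
top timer_center [213.7, 226.5] 0.47 [0.391 0.384 0.03 ]
top dropper_bottle_center [408.8, 138.8] 0.69 [ 0.713 -0.285  0.05 ]
top dropper_bottle_center [320.9, 213.0] 0.57 [0.445 0.016 0.05 ]
scene case_a_center [314.2, 246.3] 0.84 [0.452 0.002 0.025]
scene case_a_center [255.7, 194.5] 0.66 [0.521 0.384 0.025]
scene swing_knob [380.7, 214.1] 0.59 [ 0.508 -0.185  0.186]
scene magnifier_hinge [443.7, 244.5] 0.72 [ 0.552 -0.342  0.15 ]
scene tray_center [341.2, 219.5] 0.67 [0.643 0.08  0.   ]
scene beaker_100_center [255.0, 193.3] 0.67 [0.515 0.378 0.034]
scene timer_center [220.5, 204.8] 0.48 [0.388 0.398 0.03 ]
scene dropper_bottle_center [451.0, 245.2] 0.51 [ 0.699 -0.287  0.05 ]
```

View pics/topc.png

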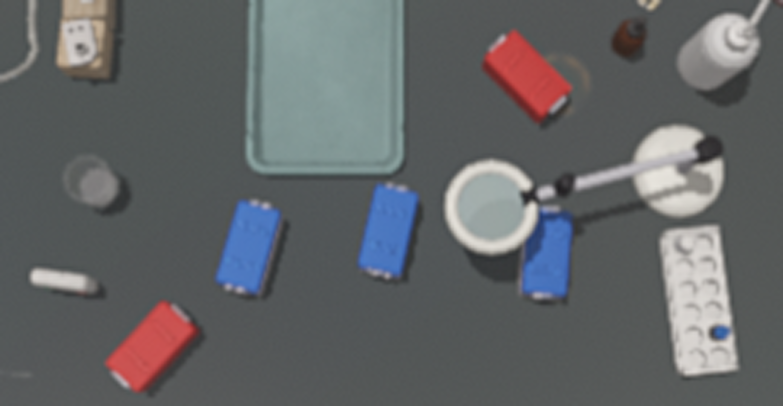

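View pics/scenec.png

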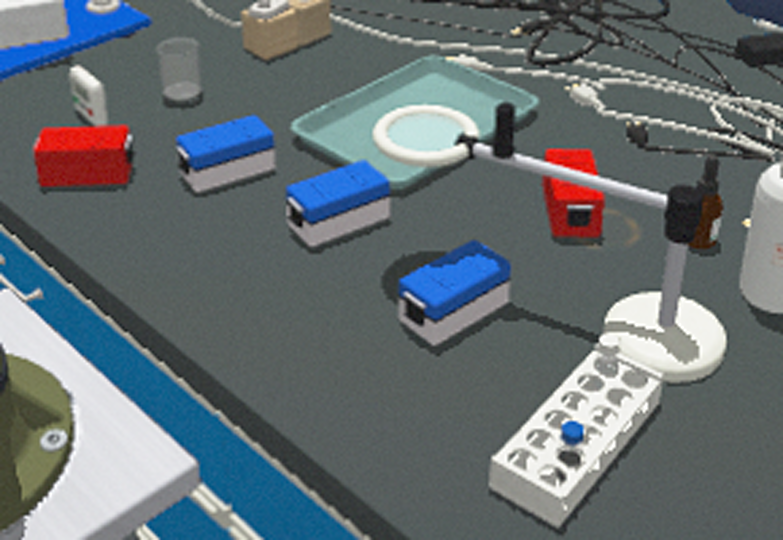

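```bash
cat >> h.py <<'E'
def yawof(M): return np.arctan2(-M[0,1],M[1,1])  # tool y=( -sin, cos): ccw yaw
def Rd(psi): # tool down, tool y ccw psi from world +y
    return np.array([[0,-np.sin(psi),np.cos(psi)],[0,np.cos(psi),np.sin(psi)],[-1,0,0]])
def plan(wps,grip,st=None,g=False):
    """wps: list of (grasp point xyz or None, psi, nrows). prints rows; starts at measured pose"""
    st=st or ctrl.get_state();p=np.array(st['position']);M=R.from_rotvec(st['tool_rot']).as_matrix()
    for (gp,psi,n) in wps:
        M1=Rd(psi);p1=np.array(gp)-M1[:,0]*.164
        p0=p.copy();M0=M.copy();dv=R.from_matrix(M0.T@M1).as_rotvec()
        for i in range(1,n+1):
            Mn=M0@R.from_rotvec(dv*i/n).as_matrix();pn=p0+(p1-p0)*i/n
            d=M.T@(pn-p)*1e3;t=R.from_matrix(M.T@Mn).as_rotvec()
            print('%.1f,%.1f,%.1f,%.3f,%.3f,%.3f,%g,'%(*d,*t,grip),' | %.0f mm %.1f deg'%(np.linalg.norm(d),np.degrees(np.linalg.norm(t))))
            p,M=pn,Mn
def show():
    st=ctrl.get_state();M=R.from_rotvec(st['tool_rot']).as_matrix()
    print('t',round(st['time'],2),'TCP',st['position'].round(4),'grasp',(st['position']+.164*M[:,0]).round(4),'yaw',round(yawof(M),3),'x',M[:,0].round(3),'q',st['joint_positions'].round(2),'F',st['ft_force'].round(1),'T',st['torque'].round(2),'w',round(st['grip_width']*87,1))
    return st
E
python3 - <<'E'
from h import *
show()
# blue cases: segment in top
im=ctrl.get_image("top");hsv=cv2.cvtColor(im,cv2.COLOR_RGB2HSV)
m=cv2.inRange(hsv,(100,120,60),(125,255,255));n,l,s,c=cv2.connectedComponentsWithStats(m)
for i in range(1,n):
    if s[i,4]>150 and 240<c[i][0]<400 and 180<c[i][1]<260:
        pts=np.argwhere(l==i)[:,::-1].astype(float)
        w=np.array([at_z('top',q,.05)[:2] for q in pts]).astype(np.float32)
        r=cv2.minAreaRect(w);print(c[i].round(1),s[i,4],w.mean(0).round(4),r)
# tray corners
m=cv2.inRange(hsv,(75,25,60),(98,140,200));n,l,s,c=cv2.connectedComponentsWithStats(m)
for i in range(1,n):
    if s[i,4]>1000 and 250<c[i][0]<350:
        pts=np.argwhere(l==i)[:,::-1]
        hull=cv2.convexHull(pts.astype(np.int32))[:,0]
        w=np.array([at_z('top',q,.02)[:2] for q in hull]).astype(np.float32);print('tray',cv2.minAreaRect(w))
for nm,uv,z in(("knobtop",(190+565/2.9,130+178/2.9),.204),("hinge",(190+710/2.9,130+148/2.9),.165),("lens",(190+491/2.9,130+207/2.9),.15)): print(nm,at_z('top',uv,z))
E
```

```text
t 0.95 TCP [0.167  0.6282 0.4048] grasp [0.167  0.6282 0.2408] yaw -0.26 x [ 0.  0. -1.] q [-1.3   0.32 -0.07  1.45  0.02  1.37 -0.06] F [ 0.3  0.4 -0. ] T [0.01 0.02 0.02] w 87.1
[323.6 208.8] 444 [0.4592 0.0076] ((0.4591180980205536, 0.007757756859064102), (0.05353671312332153, 0.09853202104568481), 78.52010345458984)
[275.  214.5] 443 [0.4358 0.1715] ((0.43592584133148193, 0.17167037725448608), (0.0524565689265728, 0.0998300164937973), 76.10084533691406)
[378.8 217.7] 387 [ 0.4333 -0.1804] ((0.43694597482681274, -0.1786314994096756), (0.05166294053196907, 0.09608914703130722), 86.05018615722656)
tray ((0.6634822487831116, 0.0894528329372406), (0.27372634410858154, 0.19367040693759918), 1.1304798126220703)
knobtop [ 0.49819378 -0.17809046  0.204     ]
hinge [ 0.54199638 -0.34435823  0.165     ]
lens [ 0.4731016  -0.10463075  0.15      ]
```

```bash
python3 - <<'E'
from h import *
plan([((.47,.22,.27),-.7,10),((.499,-.18,.27),-1.286,10)],87)
E
```

```text
-2.9,-31.7,39.8,0.044,0.000,-0.000,87,  | 51 mm 2.5 deg
-2.9,-29.9,41.1,0.044,0.000,-0.000,87,  | 51 mm 2.5 deg
-2.9,-28.0,42.4,0.044,0.000,-0.000,87,  | 51 mm 2.5 deg
-2.9,-26.2,43.6,0.044,0.000,-0.000,87,  | 51 mm 2.5 deg
-2.9,-24.2,44.7,0.044,0.000,-0.000,87,  | 51 mm 2.5 deg
-2.9,-22.2,45.7,0.044,0.000,-0.000,87,  | 51 mm 2.5 deg
-2.9,-20.2,46.7,0.044,0.000,-0.000,87,  | 51 mm 2.5 deg
-2.9,-18.1,47.5,0.044,0.000,-0.000,87,  | 51 mm 2.5 deg
-2.9,-16.0,48.3,0.044,0.000,-0.000,87,  | 51 mm 2.5 deg
-2.9,-13.9,48.9,0.044,0.000,-0.000,87,  | 51 mm 2.5 deg
0.0,-28.7,28.0,0.059,-0.000,-0.000,87,  | 40 mm 3.4 deg
0.0,-27.0,29.6,0.059,-0.000,-0.000,87,  | 40 mm 3.4 deg
0.0,-25.3,31.2,0.059,-0.000,-0.000,87,  | 40 mm 3.4 deg
0.0,-23.4,32.6,0.059,-0.000,-0.000,87,  | 40 mm 3.4 deg
0.0,-21.4,33.9,0.059,-0.000,-0.000,87,  | 40 mm 3.4 deg
0.0,-19.4,35.1,0.059,-0.000,-0.000,87,  | 40 mm 3.4 deg
0.0,-17.3,36.2,0.059,-0.000,-0.000,87,  | 40 mm 3.4 deg
0.0,-15.2,37.1,0.059,-0.000,-0.000,87,  | 40 mm 3.4 deg
0.0,-13.0,37.9,0.059,-0.000,-0.000,87,  | 40 mm 3.4 deg
0.0,-10.7,38.6,0.059,-0.000,-0.000,87,  | 40 mm 3.4 deg
```

```bash
python3 -m crank '[-3,-32,40,0.044,0,0,87, -3,-30,41,0.044,0,0,87, -3,-28,42,0.044,0,0,87, -3,-26,44,0.044,0,0,87, -3,-24,45,0.044,0,0,87]' 8
python3 -m crank '[-3,-22,46,0.044,0,0,87, -3,-20,47,0.044,0,0,87, -3,-18,48,0.044,0,0,87, -3,-16,48,0.044,0,0,87, -3,-14,49,0.044,0,0,87]'
python3 -m crank '[0,-29,28,0.059,0,0,87, 0,-27,30,0.059,0,0,87, 0,-25,31,0.059,0,0,87, 0,-23,33,0.059,0,0,87, 0,-21,34,0.059,0,0,87]'
python3 -m crank '[0,-19,35,0.059,0,0,87, 0,-17,36,0.059,0,0,87, 0,-15,37,0.059,0,0,87, 0,-13,38,0.059,0,0,87, 0,-11,39,0.059,0,0,87]'
python3 - <<'E'
from h import *
st=show()
im=ctrl.get_image("wrist");cv2.imwrite("pics/w1.png",im[:,:,::-1])
for t in("swing_knob","magnifier_hinge"):
    for r in ctrl.mark_of("wrist",t): print(t,r['at'],r['confidence'],at_z('wrist',r['at'],.186 if t[0]=='s' else .15,st))
print(proj('wrist',(.499,-.18,.204),st))
E
```

```text
time: 1.62
position: [0.3198, 0.4223, 0.4201]
tool_rot: [0.378, 1.537, -0.377]
ft_force: [-0.1, 0.5, 1.4]
grip_width: 0.998
time: 2.25
position: [0.4722, 0.2182, 0.4352]
tool_rot: [0.549, 1.5, -0.548]
ft_force: [0.9, 1.3, 0.3]
grip_width: 1.0
time: 2.88
position: [0.4864, 0.0174, 0.4348]
tool_rot: [0.778, 1.427, -0.777]
ft_force: [1.4, -0.2, 0.5]
grip_width: 0.998
time: 3.5
position: [0.5006, -0.182, 0.4349]
tool_rot: [1.003, 1.328, -1.001]
ft_force: [0.9, -0.6, -0.4]
grip_width: 1.0
t 3.5 TCP [ 0.5006 -0.182   0.4349] grasp [ 0.5007 -0.1818  0.2709] yaw -1.293 x [ 0.001  0.001 -1.   ] q [-0.41  0.05  0.74  1.72 -0.04  1.38  0.62] F [ 0.9 -0.6 -0.4] T [-0.05 -0.06 -0.01] w 87.0
swing_knob [321.3, 212.5] 0.62 [ 0.49628854 -0.18023502  0.186     ]
[324.90132539 221.52817158]
```

View pics/w1.png

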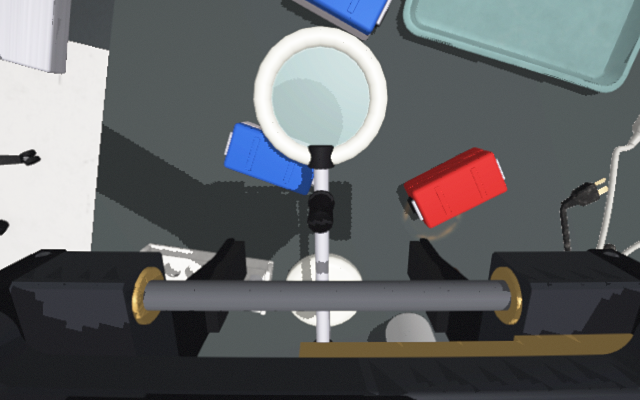

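```bash
python3 -m crank '[20,-4,0,0,0,0,60, 25,0,0,0,0,0,50, 25,0,0,0,0,0,40, 15,0,0,0,0,0,30, 0,0,0,0,0,0,16]' 8
python3 -m crank '[0,0,0,0,0,0,10, 0,0,0,0,0,0,10, 0,0,0,0,0,0,10, 0,0,0,0,0,0,10, 0,0,0,0,0,0,10]' 8
python3 - <<'E'
from h import *
st=show()
H=np.array([.547,-.343]);
g=(st['position']+.164*R.from_rotvec(st['tool_rot']).as_matrix()[:,0]);v=g[:2]-H;th0=np.arctan2(-v[0],v[1]);print(th0,np.hypot(*v))
yaw=yawof(R.from_rotvec(st['tool_rot']).as_matrix());n=20
w=[]
for i in range(1,n+1):
    th=th0+(1.5-th0)*i/n
    w.append(((*(H+np.hypot(*v)*np.array([-np.sin(th),np.cos(th)])),g[2]),yaw+th-th0,1))
plan(w,10)
E
```

```text
time: 4.28
position: [0.4973, -0.1805, 0.349]
tool_rot: [0.999, 1.331, -1.0]
ft_force: [0.8, -0.6, 0.8]
grip_width: 0.517
time: 4.9
position: [0.4979, -0.1814, 0.3504]
tool_rot: [1.0, 1.328, -0.999]
ft_force: [-1.1, 0.2, 5.0]
grip_width: 0.206
t 4.9 TCP [ 0.4979 -0.1814  0.3504] grasp [ 0.4981 -0.1814  0.1864] yaw -1.29 x [ 0.001  0.    -1.   ] q [-0.39  0.11  0.75  1.84 -0.08  1.21  0.66] F [-1.1  0.2  5. ] T [-0.07  0.3  -0.  ] w 17.9
0.2939655459426762 0.16889240061361985
-0.0,-10.0,0.5,-0.060,0.000,-0.001,10,  | 10 mm 3.5 deg
-0.0,-10.2,0.4,-0.060,0.000,-0.000,10,  | 10 mm 3.5 deg
-0.0,-10.2,0.4,-0.060,0.000,-0.000,10,  | 10 mm 3.5 deg
-0.0,-10.2,0.4,-0.060,0.000,-0.000,10,  | 10 mm 3.5 deg
-0.0,-10.2,0.4,-0.060,0.000,-0.000,10,  | 10 mm 3.5 deg
-0.0,-10.2,0.4,-0.060,0.000,-0.000,10,  | 10 mm 3.5 deg
-0.0,-10.2,0.4,-0.060,0.000,-0.000,10,  | 10 mm 3.5 deg
-0.0,-10.2,0.4,-0.060,0.000,-0.000,10,  | 10 mm 3.5 deg
-0.0,-10.2,0.4,-0.060,0.000,0.000,10,  | 10 mm 3.5 deg
-0.0,-10.2,0.4,-0.060,0.000,0.000,10,  | 10 mm 3.5 deg
-0.0,-10.2,0.4,-0.060,0.000,0.000,10,  | 10 mm 3.5 deg
-0.0,-10.2,0.4,-0.060,0.000,0.000,10,  | 10 mm 3.5 deg
-0.0,-10.2,0.4,-0.060,0.000,0.000,10,  | 10 mm 3.5 deg
-0.0,-10.2,0.4,-0.060,0.000,0.000,10,  | 10 mm 3.5 deg
-0.0,-10.2,0.4,-0.060,0.000,0.000,10,  | 10 mm 3.5 deg
-0.0,-10.2,0.4,-0.060,0.000,0.000,10,  | 10 mm 3.5 deg
-0.0,-10.2,0.4,-0.060,0.000,0.000,10,  | 10 mm 3.5 deg
-0.0,-10.2,0.4,-0.060,0.000,0.000,10,  | 10 mm 3.5 deg
-0.0,-10.2,0.4,-0.060,0.000,0.000,10,  | 10 mm 3.5 deg
-0.0,-10.2,0.4,-0.060,0.000,0.000,10,  | 10 mm 3.5 deg
```

```bash
python3 -m crank '[-1,-10,0.5,-0.06,0,0,10, 0,-10.2,0.4,-0.06,0,0,10, 0,-10.2,0.4,-0.06,0,0,10, 0,-10.2,0.4,-0.06,0,0,10, 0,-10.2,0.4,-0.06,0,0,10]' 8
python3 -m crank '[0,-10.2,0.4,-0.06,0,0,10, 0,-10.2,0.4,-0.06,0,0,10, 0,-10.2,0.4,-0.06,0,0,10, 0,-10.2,0.4,-0.06,0,0,10, 0,-10.2,0.4,-0.06,0,0,10]' 8
python3 - <<'E'
from h import *
show()
im=ctrl.get_image("top");cv2.imwrite("pics/t2.png",cv2.resize(im[130:270,190:460],None,fx=2.9,fy=2.9)[:,:,::-1])
E
```

```text
time: 5.52
position: [0.4517, -0.2023, 0.3504]
tool_rot: [0.771, 1.431, -0.769]
ft_force: [-0.0, 1.7, 0.1]
grip_width: 0.203
time: 6.15
position: [0.4138, -0.2363, 0.3504]
tool_rot: [0.54, 1.506, -0.536]
ft_force: [-3.2, 3.3, 3.4]
grip_width: 0.202
t 6.15 TCP [ 0.4138 -0.2363  0.3504] grasp [ 0.4135 -0.2359  0.1864] yaw -0.687 x [-0.002  0.003 -1.   ] q [-0.33 -0.05  0.79  1.96  0.03  1.22  1.33] F [-3.2  3.3  3.4] T [ 0.66  0.49 -0.  ] w 17.5
```

View pics/t2.png

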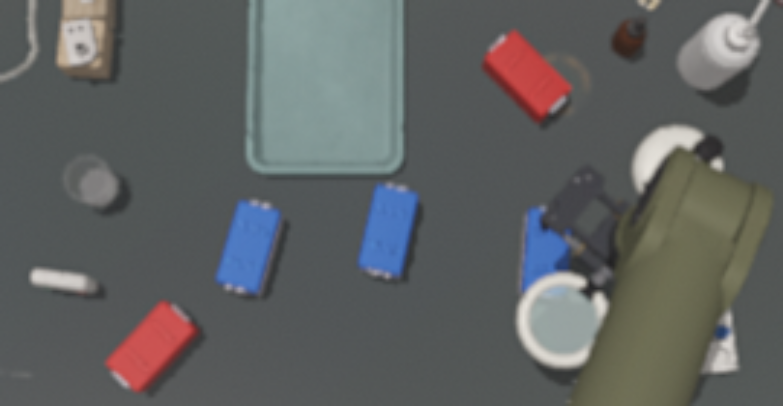

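```bash
python3 -m crank '[0,-10.2,0.4,-0.06,0,0,10, 0,-10.2,0.4,-0.06,0,0,10, 0,-10.2,0.4,-0.06,0,0,10, 0,-10.2,0.4,-0.06,0,0,10, 0,-10.2,0.4,-0.06,0,0,10]' 8
python3 -m crank '[0,-10.2,0.4,-0.06,0,0,10, 0,-10.2,0.4,-0.06,0,0,10, 0,-10.2,0.4,-0.06,0,0,10, 0,-10.2,0.4,-0.06,0,0,10, 0,-10.2,0.4,-0.06,0,0,10]' 8
python3 -m crank '[0,-10,0.4,-0.06,0,0,10, 0,0,0,0,0,0,40, 0,0,0,0,0,0,40, 0,0,0,0,0,0,40, 0,0,0,0,0,0,40]'
python3 - <<'E'
from h import *
show()
im=ctrl.get_image("top");cv2.imwrite("pics/t3.png",cv2.resize(im[130:270,190:460],None,fx=2.9,fy=2.9)[:,:,::-1])
E
```

```text
time: 6.82
position: [0.3876, -0.2805, 0.3504]
tool_rot: [0.307, 1.554, -0.303]
ft_force: [-6.0, 3.7, 6.2]
grip_width: 0.204
time: 7.45
position: [0.3756, -0.3309, 0.3504]
tool_rot: [0.071, 1.574, -0.069]
ft_force: [-5.8, 1.5, 4.6]
grip_width: 0.205
time: 8.07
position: [0.3768, -0.3402, 0.3507]
tool_rot: [0.023, 1.57, -0.023]
ft_force: [-0.4, -0.3, 0.6]
grip_width: 0.447
t 8.07 TCP [ 0.3768 -0.3402  0.3507] grasp [ 0.3768 -0.3402  0.1867] yaw -0.029 x [ 0.  0. -1.] q [-0.23  0.05  0.95  1.9  -0.05  1.21  2.28] F [-0.4 -0.3  0.6] T [0.01 0.02 0.03] w 38.9
```

View pics/t3.png

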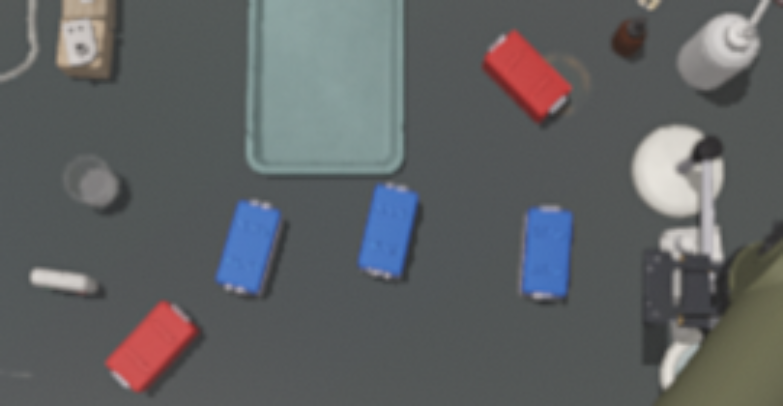

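```bash
python3 -m crank '[-15,0,0,0,0,0,60, -30,0,0,0,0,0,87, -35,0,0,0,0,0,87, 0,40,20,0,0,0,87, 0,50,20,0,0,0,87]' 40
python3 - <<'E'
from h import *
show()
im=ctrl.get_image("top");hsv=cv2.cvtColor(im,cv2.COLOR_RGB2HSV)
m=cv2.inRange(hsv,(100,120,60),(125,255,255));n,l,s,c=cv2.connectedComponentsWithStats(m)
for i in range(1,n):
    if s[i,4]>150 and 240<c[i][0]<400 and 180<c[i][1]<260:
        w=np.array([at_z('top',q,.05)[:2] for q in np.argwhere(l==i)[:,::-1].astype(float)]).astype(np.float32)
        r=cv2.minAreaRect(w);print(c[i].round(1),s[i,4],w.mean(0).round(4),r)
im=ctrl.get_image("scene");cv2.imwrite("pics/s4.png",im[:,:,::-1])
plan([((.437,-.18,.12),-.06,5)],87)
E
```

```text
time: 8.75
position: [0.4192, -0.252, 0.4326]
tool_rot: [0.026, 1.567, -0.027]
ft_force: [1.4, 0.6, -0.5]
grip_width: 0.937
t 8.75 TCP [ 0.4192 -0.252   0.4326] grasp [ 0.4198 -0.2522  0.2686] yaw -0.033 x [ 0.003 -0.001 -1.   ] q [-0.35 -0.09  0.8   1.82  0.06  1.38  1.97] F [ 1.4  0.6 -0.5] T [ 0.06 -0.07 -0.03] w 81.5
[323.5 208.8] 446 [0.4592 0.0077] ((0.4591180980205536, 0.007757756859064102), (0.05353671312332153, 0.09853202104568481), 78.52010345458984)
[275.1 214.5] 443 [0.4357 0.1715] ((0.4358777403831482, 0.17153939604759216), (0.05222605913877487, 0.09983223676681519), 76.05596160888672)
[378.1 216.7] 420 [ 0.4365 -0.1778] ((0.43726468086242676, -0.1784655898809433), (0.05161983147263527, 0.09682272374629974), 86.32345581054688)
29.6,13.2,2.7,0.008,0.000,-0.000,87,  | 33 mm 0.5 deg
29.6,13.3,2.6,0.008,0.000,-0.000,87,  | 33 mm 0.5 deg
29.6,13.3,2.5,0.008,0.000,-0.000,87,  | 33 mm 0.5 deg
29.6,13.3,2.4,0.008,0.000,-0.000,87,  | 33 mm 0.5 deg
29.5,13.4,2.3,0.008,0.000,-0.000,87,  | 33 mm 0.5 deg
```

View pics/s4.png

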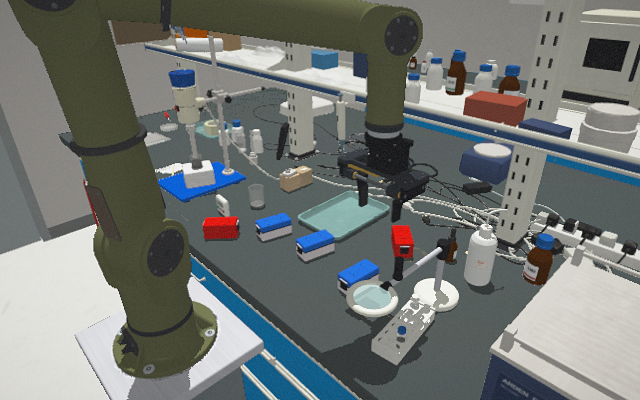

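```bash
python3 -m crank '[10,22,4,0.01,0,0,87, 30,22,4,0.01,0,0,87, 35,22,4,0.01,0,0,87, 40,3,1,0,0,0,87, 33,3,0,0,0,0,87]' 40
python3 - <<'E'
from h import *
st=show()
im=ctrl.get_image("wrist");cv2.imwrite("pics/w5.png",im[:,:,::-1])
plan([((.4368,-.178,.026),-.065,5)],87)
E
```

```text
time: 9.48
position: [0.4353, -0.1804, 0.2824]
tool_rot: [0.046, 1.569, -0.047]
ft_force: [0.1, -0.3, -0.8]
grip_width: 1.0
t 9.47 TCP [ 0.4353 -0.1804  0.2824] grasp [ 0.4354 -0.1804  0.1184] yaw -0.059 x [ 0.001 -0.    -1.   ] q [-0.4   0.03  0.75  2.05 -0.03  1.06  1.88] F [ 0.1 -0.3 -0.8] T [ 0.06 -0.02  0.01] w 87.0
17.7,0.3,0.7,0.001,-0.001,-0.000,87,  | 18 mm 0.1 deg
17.7,0.3,0.7,0.001,-0.001,-0.000,87,  | 18 mm 0.1 deg
17.7,0.3,0.7,0.001,-0.001,-0.000,87,  | 18 mm 0.1 deg
17.7,0.3,0.7,0.001,-0.001,-0.000,87,  | 18 mm 0.1 deg
17.7,0.3,0.6,0.001,-0.001,-0.000,87,  | 18 mm 0.1 deg
```

View pics/w5.png

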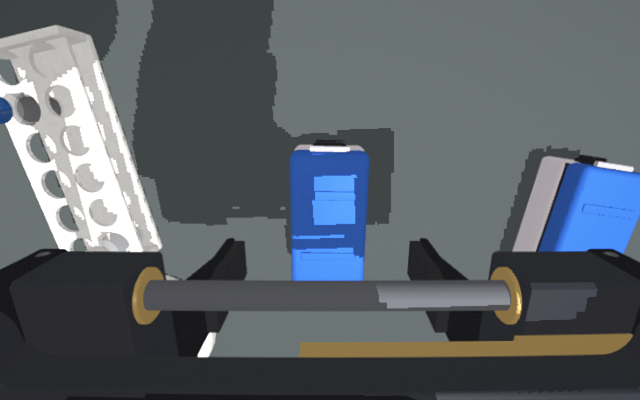

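```bash
python3 -m crank '[20,1,1,0,0,0,87, 30,1,0,0,0,0,87, 30,0,0,0,0,0,87, 12,0,0,0,0,0,87, 0,0,0,0,0,0,40]' 40
python3 -m crank '[0,0,0,0,0,0,40, 0,0,0,0,0,0,40, 0,0,0,0,0,0,40, 0,0,0,0,0,0,40, 0,0,0,0,0,0,40]' 40
python3 - <<'E'
from h import *
show()
E
```

```text
time: 10.15
position: [0.4365, -0.1787, 0.1912]
tool_rot: [0.047, 1.571, -0.047]
ft_force: [0.8, -0.3, -0.3]
grip_width: 0.947
time: 10.78
position: [0.4366, -0.1787, 0.1913]
tool_rot: [0.047, 1.569, -0.047]
ft_force: [-0.5, -0.0, 6.1]
grip_width: 0.593
t 10.78 TCP [ 0.4366 -0.1787  0.1913] grasp [ 0.4367 -0.1788  0.0273] yaw -0.06 x [ 0.001 -0.    -1.   ] q [-0.35  0.21  0.74  2.13 -0.18  0.87  2.01] F [-0.5 -0.   6.1] T [-0.16  0.21 -0.04] w 51.6
```

```bash
python3 -m crank '[-20,0,0,0,0,0,40, -40,0,0,0,0,0,40, -40,0,0,0,0,0,40, 0,0,0,0,0,0,40, 0,0,0,0,0,0,40]' 40
python3 - <<'E'
from h import *
show()
E
python3 -m crank '[0,0,0,0,-0.15,0,40, 0,0,0,0,-0.15,0,40, 0,0,0,0,0,0,40, 0,0,0,0,0,0,40, 0,0,0,0,0,0,40]' 40
python3 -m crank '[0,0,0,0,0.15,0,40, 0,0,0,0,0.15,0,40, 0,0,0,0,0,0,40, 0,0,0,0,0,0,40, 0,0,0,0,0,0,40]' 40
python3 - <<'E'
from h import *
show()
T=[]
for i in range(5): ctrl.get_image("scene"); s=ctrl.get_state(); M=R.from_rotvec(s['tool_rot']).as_matrix(); T.append(np.r_[M.T@s['torque'],s['ft_force']])
print(np.mean(T,0).round(3),np.std(T,0).round(3))
E
```

```text
time: 11.4
position: [0.4355, -0.178, 0.2893]
tool_rot: [0.048, 1.573, -0.046]
ft_force: [0.1, 0.5, -5.0]
grip_width: 0.596
t 11.4 TCP [ 0.4355 -0.178   0.2893] grasp [ 0.4351 -0.1778  0.1253] yaw -0.06 x [-0.002  0.001 -1.   ] q [-0.42  0.02  0.77  2.05 -0.02  1.08  1.87] F [ 0.1  0.5 -5. ] T [0.05 0.03 0.04] w 51.8
time: 12.02
position: [0.4365, -0.1784, 0.2903]
tool_rot: [0.037, 1.273, -0.052]
ft_force: [-0.5, -0.2, -2.6]
grip_width: 0.596
time: 12.65
position: [0.4359, -0.1786, 0.2907]
tool_rot: [0.048, 1.569, -0.047]
ft_force: [-0.4, 0.2, -4.3]
grip_width: 0.596
t 12.65 TCP [ 0.4359 -0.1786  0.2907] grasp [ 0.4362 -0.1785  0.1267] yaw -0.06 x [ 0.002  0.001 -1.   ] q [-0.43  0.02  0.78  2.04 -0.02  1.08  1.87] F [-0.4  0.2 -4.3] T [0.06 0.02 0.02] w 51.8
[-0.007 -0.014 -0.011 -0.128 -0.11  -3.818] [0.016 0.013 0.022 0.362 0.18  0.294]
```

```bash
python3 -m crank '[0,0,0,0,0.15,0,40, 0,0,0,0,0.15,0,40, 0,0,0,0,0,0,40, 0,0,0,0,0,0,40, 0,0,0,0,0,0,40]' 40
python3 -m crank '[0,0,0,0,-0.15,0,40, 0,0,0,0,-0.15,0,40, 0,0,0,0,0,0,40, 0,0,0,0,0,0,40, 0,0,0,0,0,0,40]' 40
cat >> h.py <<'E'
def tq(k=5):
    T=[]
    for i in range(k): ctrl.get_image("scene"); s=ctrl.get_state(); M=R.from_rotvec(s['tool_rot']).as_matrix(); T.append(np.r_[M.T@s['torque'],s['ft_force']])
    print(np.mean(T,0).round(3),np.std(T,0).round(3))
E
python3 - <<'E'
from h import *
show();tq()
E
```

```text
time: 13.52
position: [0.4359, -0.1786, 0.291]
tool_rot: [0.057, 1.867, -0.041]
ft_force: [-0.4, -0.1, -3.8]
grip_width: 0.598
time: 14.15
position: [0.4365, -0.1784, 0.2907]
tool_rot: [0.046, 1.572, -0.047]
ft_force: [0.6, 0.2, -3.5]
grip_width: 0.596
t 14.15 TCP [ 0.4365 -0.1784  0.2907] grasp [ 0.4362 -0.1785  0.1267] yaw -0.059 x [-0.002 -0.    -1.   ] q [-0.44  0.02  0.79  2.04 -0.02  1.09  1.87] F [ 0.6  0.2 -3.5] T [ 0.02 -0.02  0.02] w 51.9
[-3.000e-03 -1.000e-02  1.100e-02 -5.500e-02  9.400e-02 -3.429e+00] [0.014 0.04  0.023 0.685 0.85  0.42 ]
```

```bash
python3 -m crank '[30,0,0,0,0,0,40, 35,0,0,0,0,0,40, 25,0,0,0,0,0,40, 9.5,0,0,0,0,0,40, 0,0,0,0,0,0,40]' 40
python3 - <<'E'
from h import *
show()
E
python3 -m crank '[0,0,0,0,0,0,87, 0,0,0,0,0,0,87, 0,0,0,0,0,0,87, 0,0,0,0,0,0,87, -20,0,0,0,0,0,87]' 40
python3 - <<'E'
from h import *
show()
plan([((.436,-.178,.15),-.06,3),((.459,.0077,.15),-.2,6),((.459,.0077,.0265),-.2,5)],87)
E
```

```text
time: 15.02
position: [0.4367, -0.1788, 0.1916]
tool_rot: [0.047, 1.57, -0.047]
ft_force: [0.4, 0.5, -2.9]
grip_width: 0.599
t 15.03 TCP [ 0.4367 -0.1788  0.1916] grasp [ 0.4367 -0.1788  0.0276] yaw -0.06 x [ 0. -0. -1.] q [-0.38  0.21  0.78  2.13 -0.19  0.87  2.02] F [ 0.4  0.5 -2.9] T [-0.05 -0.1  -0.04] w 52.1
time: 15.65
position: [0.4355, -0.1782, 0.2105]
tool_rot: [0.047, 1.573, -0.047]
ft_force: [-0.2, 0.3, -0.4]
grip_width: 0.986
t 15.65 TCP [ 0.4355 -0.1782  0.2105] grasp [ 0.435  -0.1782  0.0465] yaw -0.06 x [-0.003  0.    -1.   ] q [-0.4   0.17  0.79  2.12 -0.15  0.91  1.98] F [-0.2  0.3 -0.4] T [ 0.03 -0.03  0.  ] w 85.7
-34.5,0.1,0.1,0.000,-0.001,0.000,87,  | 34 mm 0.1 deg
-34.5,0.1,0.1,0.000,-0.001,0.000,87,  | 34 mm 0.1 deg
-34.5,0.1,0.1,0.000,-0.001,0.000,87,  | 34 mm 0.1 deg
-0.0,31.1,2.0,0.023,0.000,0.000,87,  | 31 mm 1.3 deg
-0.0,31.2,1.2,0.023,0.000,0.000,87,  | 31 mm 1.3 deg
-0.0,31.2,0.5,0.023,0.000,0.000,87,  | 31 mm 1.3 deg
-0.0,31.2,-0.2,0.023,0.000,0.000,87,  | 31 mm 1.3 deg
-0.0,31.2,-0.9,0.023,0.000,0.000,87,  | 31 mm 1.3 deg
-0.0,31.1,-1.7,0.023,0.000,0.000,87,  | 31 mm 1.3 deg
24.7,-0.0,-0.0,0.000,-0.000,-0.000,87,  | 25 mm 0.0 deg
24.7,-0.0,-0.0,0.000,-0.000,-0.000,87,  | 25 mm 0.0 deg
24.7,-0.0,-0.0,0.000,-0.000,-0.000,87,  | 25 mm 0.0 deg
24.7,-0.0,-0.0,0.000,-0.000,-0.000,87,  | 25 mm 0.0 deg
24.7,-0.0,-0.0,0.000,-0.000,-0.000,87,  | 25 mm 0.0 deg
```

```bash
python3 -m crank '[-45,0,0,0,0,0,87, -45,0,0,0,0,0,87, -10,31,2,0.023,0,0,87, 0,31,1,0.023,0,0,87, 0,31,1,0.023,0,0,87]' 40
python3 -m crank '[0,31,0,0.023,0,0,87, 0,31,-1,0.023,0,0,87, 0,31,-2,0.023,0,0,87, 25,0,0,0,0,0,87, 0,0,0,0,0,0,87]' 40
python3 - <<'E'
from h import *
st=show()
im=ctrl.get_image("wrist");cv2.imwrite("pics/w6.png",im[:,:,::-1])
im=ctrl.get_image("scene");cv2.imwrite("pics/s6.png",im[:,:,::-1])
plan([((.459,.0077,.0265),-.2,4)],87)
E
```

```text
time: 16.27
position: [0.4479, -0.0853, 0.3117]
tool_rot: [0.102, 1.567, -0.101]
ft_force: [0.4, 0.4, -0.1]
grip_width: 0.997
time: 16.9
position: [0.4581, 0.0064, 0.2849]
tool_rot: [0.154, 1.569, -0.156]
ft_force: [-1.0, 0.5, 0.9]
grip_width: 0.998
t 16.9 TCP [0.4581 0.0064 0.2849] grasp [0.4575 0.0062 0.1209] yaw -0.197 x [-0.004 -0.001 -1.   ] q [-0.66 -0.    0.59  2.07  0.    1.07  1.31] F [-1.   0.5  0.9] T [-0.04  0.03 -0.01] w 86.8
24.0,0.5,-0.1,0.000,-0.000,0.000,87,  | 24 mm 0.0 deg
24.0,0.5,-0.1,0.000,-0.000,0.000,87,  | 24 mm 0.0 deg
24.0,0.5,-0.1,0.000,-0.000,0.000,87,  | 24 mm 0.0 deg
24.0,0.5,-0.1,0.000,-0.000,0.000,87,  | 24 mm 0.0 deg
```

View pics/w6.png

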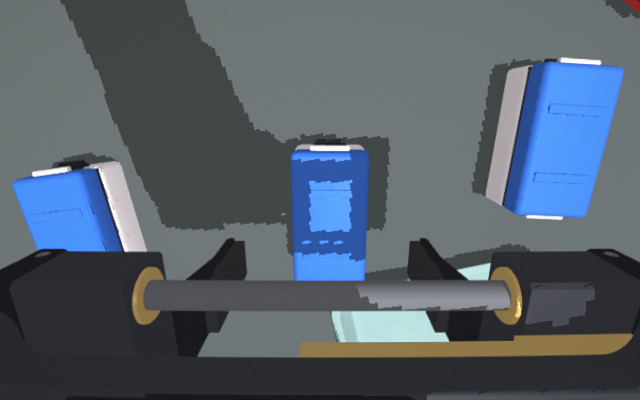

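View pics/s6.png

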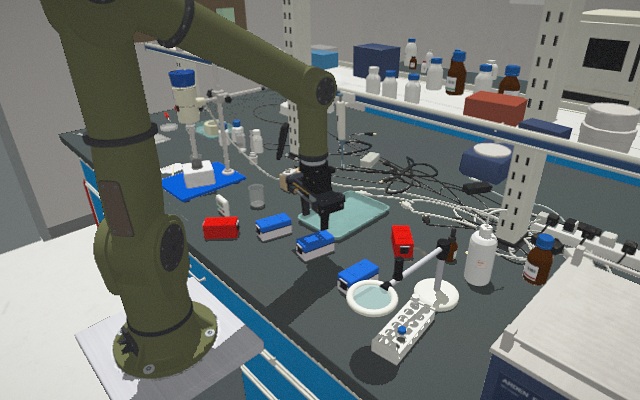

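```bash
python3 -m crank '[25,1,0,0,0,0,87, 30,1,0,0,0,0,87, 28,0,0,0,0,0,87, 11,0,0,0,0,0,87, 0,0,0,0,0,0,40]' 40
python3 -m crank '[0,0,0,0,0,0,40, 0,0,0,0,0,0,40, 0,0,0,0,0,0,40, 0,0,0,0,0,0,40, 0,0,0,0,0,0,40]' 40
python3 - <<'E'
from h import *
show()
E
python3 -m crank '[-20,0,0,0,0,0,40, -40,0,0,0,0,0,40, -40,0,0,0,-0.15,0,40, 0,0,0,0,-0.15,0,40, 0,0,0,0,0,0,40]' 40
python3 -m crank '[0,0,0,0,0,0,40, 0,0,0,0,0.15,0,40, 0,0,0,0,0.15,0,40, 0,0,0,0,0,0,40, 0,0,0,0,0,0,40]' 40
python3 - <<'E'
from h import *
show();tq(6)
E
```

```text
time: 17.62
position: [0.4596, 0.008, 0.1925]
tool_rot: [0.156, 1.565, -0.156]
ft_force: [0.2, -0.1, 0.3]
grip_width: 0.951
time: 18.25
position: [0.4597, 0.008, 0.1928]
tool_rot: [0.155, 1.565, -0.155]
ft_force: [-0.8, -1.6, 5.6]
grip_width: 0.592
t 18.25 TCP [0.4597 0.008  0.1928] grasp [0.4598 0.008  0.0288] yaw -0.198 x [ 0.001 -0.    -1.   ] q [-0.63  0.16  0.59  2.15 -0.12  0.86  1.4 ] F [-0.8 -1.6  5.6] T [-0.4   0.26  0.02] w 51.5
time: 18.88
position: [0.4578, 0.0086, 0.2916]
tool_rot: [0.126, 1.269, -0.168]
ft_force: [-0.5, -0.8, -4.6]
grip_width: 0.595
time: 19.5
position: [0.4595, 0.0081, 0.2916]
tool_rot: [0.154, 1.564, -0.157]
ft_force: [0.4, 1.0, -3.4]
grip_width: 0.591
t 19.5 TCP [0.4595 0.0081 0.2916] grasp [0.4597 0.0079 0.1276] yaw -0.198 x [ 0.001 -0.001 -1.   ] q [-0.71 -0.01  0.63  2.07  0.01  1.09  1.3 ] F [ 0.4  1.  -3.4] T [ 0.01 -0.02 -0.02] w 51.4
[ 0.    -0.046  0.004  0.132 -0.469 -3.368] [0.021 0.022 0.023 0.269 0.367 0.536]
```

```bash
python3 -m crank '[0,0,0,0,0.15,0,40, 0,0,0,0,0.15,0,40, 0,0,0,0,0,0,40, 0,0,0,0,0,0,40, 0,0,0,0,0,0,40]' 40
python3 -m crank '[0,0,0,0,-0.15,0,40, 0,0,0,0,-0.15,0,40, 0,0,0,0,0,0,40, 0,0,0,0,0,0,40, 0,0,0,0,0,0,40]' 40
python3 - <<'E'
from h import *
show();tq(6)
E
```

```text
time: 20.42
position: [0.4592, 0.0083, 0.2926]
tool_rot: [0.185, 1.861, -0.135]
ft_force: [-0.7, -1.5, -4.1]
grip_width: 0.595
time: 21.05
position: [0.4596, 0.0081, 0.2922]
tool_rot: [0.155, 1.567, -0.156]
ft_force: [-0.7, 0.4, -2.6]
grip_width: 0.593
t 21.05 TCP [0.4596 0.0081 0.2922] grasp [0.4593 0.0081 0.1282] yaw -0.198 x [-0.002 -0.    -1.   ] q [-0.73 -0.01  0.65  2.06  0.01  1.09  1.3 ] F [-0.7  0.4 -2.6] T [-0.01  0.04 -0.01] w 51.6
[ 0.017  0.046  0.005  0.234  0.3   -3.453] [0.032 0.016 0.032 0.517 0.598 0.379]
```

```bash
python3 -m crank '[0,0,0,0,-0.15,0,40, 0,0,0,0,-0.15,0,40, 0,0,0,0,0,0,40, 0,0,0,0,0,0,40, 0,0,0,0,0,0,40]' 40
python3 -m crank '[0,0,0,0,0.15,0,40, 0,0,0,0,0.15,0,40, 0,0,0,0,0,0,40, 0,0,0,0,0,0,40, 0,0,0,0,0,0,40]' 40
python3 - <<'E'
from h import *
show();tq(6)
for z in np.arange(.1,.8,.1):
    for u in (265,400): P=at_z('top',(u,93),z);print(z.round(1),P.round(3),proj('scene',P).round(0))
plan([((.663,.089,.14),-.1,8)],40)
E
```

```text
time: 21.98
position: [0.4597, 0.0081, 0.2922]
tool_rot: [0.126, 1.268, -0.171]
ft_force: [-0.7, -0.4, -3.3]
grip_width: 0.592
time: 22.6
position: [0.4592, 0.0083, 0.2922]
tool_rot: [0.155, 1.564, -0.155]
ft_force: [0.6, -0.2, -3.5]
grip_width: 0.592
t 22.6 TCP [0.4592 0.0083 0.2922] grasp [0.4594 0.0083 0.1282] yaw -0.197 x [ 0.001  0.    -1.   ] q [-0.75 -0.02  0.68  2.07  0.01  1.09  1.29] F [ 0.6 -0.2 -3.5] T [ 0.01 -0.06  0.02] w 51.5
[-0.    -0.059 -0.007 -0.006  0.242 -3.723] [0.028 0.023 0.025 0.251 0.432 0.444]
0.1 [0.85  0.219 0.1  ] [354. 162.]
0.1 [ 0.861 -0.247  0.1  ] [471. 204.]
0.2 [0.81  0.205 0.2  ] [349. 140.]
0.2 [ 0.821 -0.229  0.2  ] [463. 176.]
0.3 [0.77  0.191 0.3  ] [345. 115.]
0.3 [ 0.78  -0.211  0.3  ] [455. 145.]
0.4 [0.73  0.177 0.4  ] [340.  87.]
0.4 [ 0.74  -0.192  0.4  ] [445. 111.]
0.5 [0.69  0.163 0.5  ] [334.  56.]
0.5 [ 0.699 -0.174  0.5  ] [435.  72.]
0.6 [0.651 0.15  0.6  ] [327.  20.]
0.6 [ 0.658 -0.156  0.6  ] [423.  29.]
0.7 [0.611 0.136 0.7  ] [319. -21.]
0.7 [ 0.618 -0.137  0.7  ] [409. -20.]
-1.4,14.9,23.0,-0.012,0.000,-0.000,40,  | 27 mm 0.7 deg
-1.4,14.6,23.2,-0.012,0.000,-0.000,40,  | 27 mm 0.7 deg
-1.4,14.3,23.3,-0.012,0.000,-0.000,40,  | 27 mm 0.7 deg
-1.4,14.0,23.5,-0.012,0.000,-0.000,40,  | 27 mm 0.7 deg
-1.4,13.8,23.7,-0.012,0.000,-0.000,40,  | 27 mm 0.7 deg
-1.4,13.5,23.9,-0.012,0.000,-0.000,40,  | 27 mm 0.7 deg
-1.4,13.2,24.0,-0.012,0.000,-0.000,40,  | 27 mm 0.7 deg
-1.4,12.9,24.2,-0.012,0.000,-0.000,40,  | 27 mm 0.7 deg
```

```bash
python3 -m crank '[-2,15,19,-0.012,0,0,40, -2,15,21,-0.012,0,0,40, -2,14,21,-0.012,0,0,40, -2,14,21,-0.012,0,0,40, -2,14,21,-0.012,0,0,40]' 40
python3 - <<'E'
from h import *
show()
im=ctrl.get_image("scene");cv2.imwrite("pics/s7.png",im[:,:,::-1])
plan([((.642,.089,.14),-.1,5)],40)
E
```

```text
time: 23.52
position: [0.5741, 0.062, 0.3021]
tool_rot: [0.107, 1.568, -0.108]
ft_force: [0.6, 0.5, -3.1]
grip_width: 0.594
t 23.52 TCP [0.5741 0.062  0.3021] grasp [0.5741 0.062  0.1381] yaw -0.137 x [-0. -0. -1.] q [-0.72  0.28  0.66  1.78 -0.19  1.14  1.43] F [ 0.6  0.5 -3.1] T [-0.07 -0.06  0.02] w 51.7
-0.2,6.7,12.3,-0.007,0.001,-0.000,40,  | 14 mm 0.4 deg
-0.2,6.6,12.4,-0.007,0.001,-0.000,40,  | 14 mm 0.4 deg
-0.3,6.5,12.4,-0.007,0.001,-0.000,40,  | 14 mm 0.4 deg
-0.3,6.4,12.5,-0.007,0.001,-0.000,40,  | 14 mm 0.4 deg
-0.3,6.3,12.5,-0.007,0.001,-0.000,40,  | 14 mm 0.4 deg
```

View pics/s7.png

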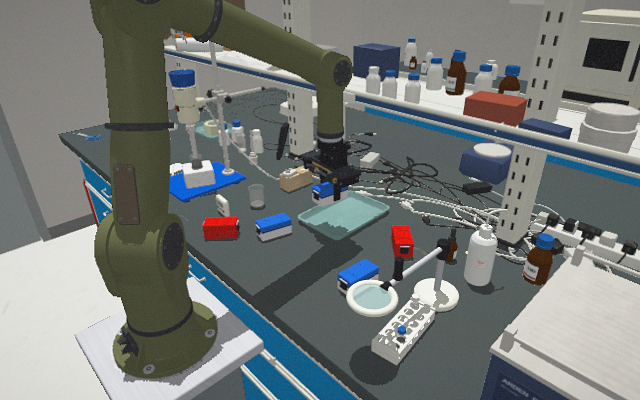

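```bash
python3 -m crank '[0,7,12,-0.007,0,0,40, 0,7,12,-0.007,0,0,40, 0,6,12,-0.007,0,0,40, 0,6,12,-0.007,0,0,40, 0,6,12,-0.007,0,0,40]' 40
python3 -m crank '[0,0,5,0,0,0,40, 0,0,0,0,0,0,40, 0,0,0,0,0,0,40, 0,0,0,0,0,0,40, 0,0,0,0,0,0,40]' 40
python3 - <<'E'
from h import *
show()
im=ctrl.get_image("scene");cv2.imwrite("pics/s8.png",im[:,:,::-1]);
im=ctrl.get_image("top");cv2.imwrite("pics/t8.png",im[:,:,::-1])
hsv=cv2.cvtColor(im,cv2.COLOR_RGB2HSV)
m=cv2.inRange(hsv,(100,120,60),(125,255,255));n,l,s,c=cv2.connectedComponentsWithStats(m)
for i in range(1,n):
    if s[i,4]>100 and 240<c[i][0]<400 and 100<c[i][1]<260:
        w=np.array([at_z('top',q,.05)[:2] for q in np.argwhere(l==i)[:,::-1].astype(float)]).astype(np.float32)
        print(c[i].round(1),s[i,4],cv2.minAreaRect(w))
E
```

```text
time: 24.2
position: [0.6377, 0.0859, 0.3022]
tool_rot: [0.08, 1.569, -0.08]
ft_force: [0.5, 0.4, -3.1]
grip_width: 0.596
time: 24.82
position: [0.6416, 0.0852, 0.3024]
tool_rot: [0.081, 1.569, -0.081]
ft_force: [-0.0, 0.1, -3.7]
grip_width: 0.593
t 24.82 TCP [0.6416 0.0852 0.3024] grasp [0.6417 0.0852 0.1384] yaw -0.103 x [ 0.  0. -1.] q [-0.66  0.43  0.63  1.6  -0.27  1.2   1.49] F [-0.   0.1 -3.7] T [-0.02 -0.1   0.01] w 51.6
[378.2 216.4] 434 ((0.43728864192962646, -0.17805242538452148), (0.05191759392619133, 0.09671056270599365), 86.08818817138672)
```

View pics/s8.png

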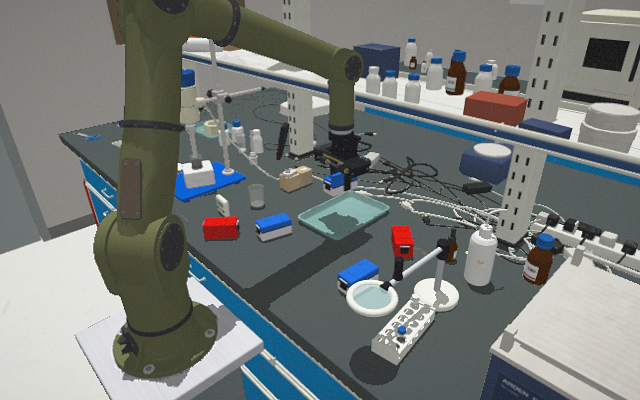

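View pics/t8.png

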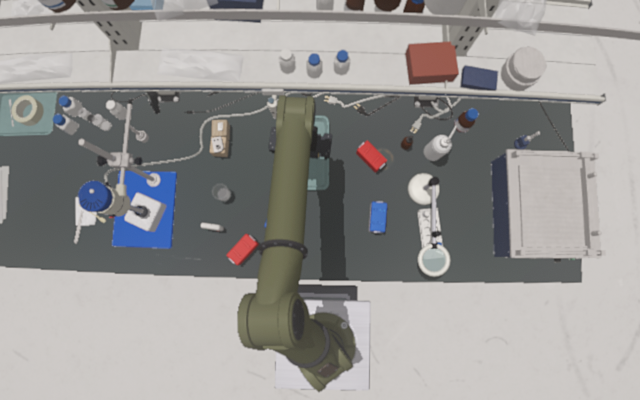

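```bash
python3 - <<'E'
from h import *
for nm,uv,z in(("hinge",(433,182),.165),("lens",(433.5,260),.15)): print(nm,at_z('top',uv,z).round(3))
s=show();print(abs(s['qd']).max())
ctrl.close_job()
E
```

```text
hinge [ 0.539 -0.338  0.165]
lens [ 0.292 -0.341  0.15 ]
t 24.93 TCP [0.6417 0.0852 0.3024] grasp [0.6418 0.0852 0.1384] yaw -0.103 x [ 0.  0. -1.] q [-0.66  0.43  0.63  1.6  -0.27  1.19  1.49] F [ 0.3  1.1 -3.3] T [-0.03 -0.01 -0.02] w 51.9
0.0016456762329056887
the job is handed in; nothing more can be done
```

I handed the job in at 24.9 s, with the rattling case held level and still over the green tray. No verdict is reported. My last checks all agreed with the task, apart from the gaps noted below.

- **Magnifier arm:** I swung it by its knob to about 1.55 rad, pointing at the near edge. The last top picture shows the lens straight in front of the hinge.
- **Right-hand case:** it is quiet. I lifted it and tipped it 17° both ways, and the level wrist torque hardly changed (-0.014 and -0.010 N m). It stands back about 1 mm from where it started.
- **Middle case:** it rattles. The torque went from -0.046 to +0.046 to -0.059 N m as I tipped it one way, the other way and back. That is about what the loose 0.18 kg part sliding 60 mm would give.
- **Left-hand case:** I did not test it. Once the middle case proved loose, it had to be quiet.
- **End pose:** the rattling case is held at 40 N, about 0.14 m above the worktop and still. It is about 22 mm short of the tray's middle on the robot's side, which I left on purpose to keep the arm clear of the shelf.
- **Bystanders:** the beaker, timer and dropper bottle were not touched and look unmoved in the last pictures. I judged that by eye and did not measure it. The left-hand case, also untouched, shows in the scene picture but is hidden under the arm in the top one.

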